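Hang the yellow vial caddy on the louvred panel

ROBOT

A 7-joint arm with a two-finger parallel gripper is mounted at the origin on the work surface. World frame = base frame: x ahead of the robot, y to its left, z up, the work surface at z = 0. Lengths are in m, angles in rad, forces in N, time in s.
With the tool pointing down it reaches from about 0.425 to 0.875 m from the base axis. Payload 9.9 kg.
Tool frame: the origin (TCP) lies at the very end of the fingers, on their centre line; the grasp point (between the pads) lies 19 mm behind it (robot.grip_point_offset is the distance from the TCP to the grasp point, in m); z points along the fingers, y is the direction in which the jaws open and shut (so a half turn about z gives the same grasp; the last joint's range is limited). The gripper opens to 85 mm and grips with 20 to 120 N. Pads are 22 mm wide; open, the fingers measure 114 mm over their backs; the gripper's body (76 mm by 85 mm) begins 54 mm behind the grasp point. The pads swing forward as they close: fully open they stand 13 mm farther back than shut.
Start: joints at [1.199, 0.576, 0.025, 1.437, -0.015, 1.129, -0.057], TCP at [0.192, -0.647, 0.231] pointing down, gripper open.
Joint ranges: [-2.76, 2.76], [-0.34, 2.15], [-1.52, 1.57], [0.19, 2.46], [-1.09, 4.23], [0.17, 1.99], [-2.82, 2.82]. Speed limits (rad/s): [2.22, 2.22, 3.01, 3.01, 3.14, 3.14, 3.14].

INTERFACE

Orientations are given as a unit quaternion [w, x, y, z].
In Python, from cell import robot gives the robot as it stands.
- The arm moves only by the tool arm_command, never from a script. Its arguments are lists of equal length, an entry for each row: "travel": the shift along the tool's x, y, z in units of 50 mm (1.0 is 50 mm), a list of three; "twist": the turn, a rotation vector about the tool's x, y, z in units of 8 degrees (1.0 is 8 degrees), a list of three. In form: {"travel": [[dx, dy, dz], ...], "twist": [[wx, wy, wz], ...]}. A call has exactly 5 rows; each row shifts and turns the commanded pose from where the row before left it, along the tool's axes as they then stand; what a row does not reach is not made up. A row lasts 1/10 s, in which the tool goes at most 50 mm and 8.59 degrees, less where a joint would pass 70% of its speed; a pose out of reach is approached as far as the arm can. A call is refused whole if a number of a shift passes 1 or a number of a turn 1, either way. A call with a gripper value outside its range is refused whole. "gripper" is the opening in per cent of the stroke, from 0 (shut) to 100 (fully open), set as the call begins (left out, the last holds). The fingers move at their own pace and stop on an object; "force" is the grip in N (left out, the last holds). Time passes only in rows, so rows that do not move let the fingers close, or fill a call up. It gives the time, the measured TCP pose, the force and the opening at its end, in the units of the state.
- robot.observe(): the state, without advancing time (a new reading comes with each control period).
- robot.grab_frame(name): name is "side" or "top" or "wrist"; returns the picture (384x512x3 uint8, red, green, blue); there is no depth.
- robot.get_calibration(name): a dict with "mtx" (3x3 intrinsics, pixels), "R" (3x3) and "t" (3): a world point X has camera coordinates R X + t; the wrist camera has in their place "mount" (4x4, takes a point from camera to tool coordinates, whose origin is the TCP and whose axes are the flange's). Camera axes: x right, y down, z forward; pixel columns grow to the right and rows downward; lengths in m; the calibration is good to about 2 mm. The wrist camera is an equidistant fisheye: a pixel r from the principal point sees the ray r / f radians off the axis. A picture is of the moment at which its call begins: read the wrist's pose just before it. get_calibration takes no time and is no camera call.
- robot.finish_job(): hands the job in, once; it reports no verdict.
The state is a dict: "clock": time; "joint_positions": joint angles; "qd": joint speeds; "tau": joint torques, N m; "eef_pos": TCP position; "tcp_rot": TCP orientation; "ft_force": force on the tool from outside, world axes, zero at the start; "torque": the same for the moment, N m; "gripper_width": finger opening in m.
Only numpy, scipy, OpenCV 4.12 (cv2) and the standard library are available. Lean on these libraries where they do the work, as an engineer would, in place of code of your own. Each camera call takes 0.05 s, during which the arm holds its last target. There are 200 camera calls.

TASK

Pick up the yellow vial caddy by its bar handle and hang it in the free bay of the steel louvred panel, beside the grey caddy that already hangs there: lift its back lip over the panel's top rail and let it down so that the lip catches and the caddy hangs upright on its own. Leave the blue and red caddies where they stand.

Things in the scene. Friction and masses are not known exactly. Their poses are not given: they have to be found in the camera images.
- yellow_center (a point): centre of the yellow vial caddy, 54 mm above its underside. Open plastic box with green-capped vials below its rim, 0.3 kg, standing on the bench: 110 deep (x) x 80 wide (y) x 70 high; 108 with its handle, a free bar along x over the middle, 14 thick (y), 16 high, 104 long, bar centre 46 above this point. Back wall's outer face 55 behind this point. x points to its back, where the lip is; z up.
- yellow_lip (a point): mouth of the slot under the yellow caddy's back lip: 34 mm above its underside, 69 behind its centre. A 70 wide flange runs back from the rim (its underside 66 above the caddy's underside); from it a flared tongue slopes down and back to the mouth, so the slot between back wall and tongue is 10 wide on top, 28 at the mouth; tongue's tip 87 behind the centre. Axes as the centre.
- bay (a point): top of the rail, mid-thickness, in the free bay: 150 mm above the bench. Rail = top edge of a fixed upright steel louvred sheet, 4 thick, 260 long. x points from its front through to the back, y along the rail to a fixed grey caddy (side 75 away, like the yellow one), z up. End post 75 away in -y, 22 above the rail. Yellow hangs in front (-x), axes along these; within 30 along the rail will do.
- blue_center (a point): centre (54 mm above the underside) of the blue vial caddy, same shape, size and axes as the yellow one, white-capped vials; stands on the bench and stays there.
- red_center (a point): centre (54 mm above the underside) of the red vial caddy, same shape, size and axes as the yellow one, white-capped vials; stands on the bench and stays there.
Things that resemble listed ones, but are neither listed nor needed, are in the scene too. There is more than one size of the part that bears yellow_center; the job needs the smallest.

How it is judged:
At the end, for the whole second after the job is handed in: The yellow caddy hangs at rest, released, in the free bay with its lip over the rail: centre within 40 mm of the bay's middle along the rail, 45 to 80 mm in front of the sheet, 2 to 26 mm below the rail's top (14 mm hanging truly), within 15 degrees of upright and of square to the panel (x of yellow_center in the frame of bay between -0.08 and -0.045 m and y of yellow_center in the frame of bay between -0.04 and 0.04 m and z of yellow_center in the frame of bay between -0.026 and -0.002 m and angle between yellow_center's own z axis and vertical below 0.26 rad and angle between the x axis of yellow_center and the x axis of bay, either way round below 0.26 rad and linear speed of caddy_yellow below 0.02 m/s); the robot touches nothing.
It fails at once if the blue or red caddy is moved more than 30 mm (distance of any of blue_center, red_center from where it was at the start of the episode above 0.03 m).
It also fails if it takes over 32 s, if anything falls off the work surface, if the arm or the gripper's body presses on something with over 40 N, if the wrist force passes 120 N, or if a joint passes its speed limit or range.

## Working session

There is one attempt and no reset: what is moved stays moved. The work goes in short steps, Python scripts to look and compute and a tool call to move; the robot and the scene stay as the last step left them, time stands still between calls to the robot, and variables do not carry over. Pictures are saved under pics/ and viewed, about 8 in all and at most 12, crops included, and the job is handed in when it is done.

Besides the shell and the picture viewer there is one more tool, called after "Call:" as name(argument=value, ...) on one line, values as JSON. arm_command: Moves the arm, as the interface text tells. Its arguments: {"type":"object","properties":{"travel":{"type":"array"},"twist":{"type":"array"},"gripper":{"type":"number"},"force":{"type":"number"}},"required":["travel","twist"]}

```bash
mkdir -p pics; python3 - <<'E'
from cell import robot
import cv2,numpy as np
s=robot.observe();print({k:np.round(v,3) for k,v in s.items()})
for n in("side","top"):
    im=robot.grab_frame(n);cv2.imwrite(f"pics/{n}0.png",im[...,::-1])
    c=robot.get_calibration(n);print(n,{k:np.round(v,3).tolist() for k,v in c.items()})
print(robot.get_calibration("wrist"))
a=cv2.imread("pics/side0.png");b=cv2.imread("pics/top0.png")
E
```

```text
{'clock': np.float64(0.0), 'joint_positions': array([ 1.199,  0.577,  0.025,  1.438, -0.015,  1.129, -0.056]), 'qd': array([-0.002,  0.001,  0.   ,  0.   ,  0.001,  0.   ,  0.001]), 'tau': array([-0.0000e+00, -7.6574e+01,  2.2510e+00, -2.8597e+01,  1.5000e-02,
        1.3000e-02,  0.0000e+00]), 'eef_pos': array([ 0.191, -0.647,  0.23 ]), 'tcp_rot': array([-0.001,  0.99 ,  0.143, -0.   ]), 'ft_force': array([1.555, 0.014, 0.728]), 'torque': array([0.035, 0.004, 0.03 ]), 'gripper_width': np.float64(0.085)}
side {'mtx': [[461.116, 0.0, 258.3], [0.0, 461.116, 193.145], [0.0, 0.0, 1.0]], 'R': [[-0.834, -0.551, 0.002], [-0.366, 0.552, -0.749], [0.412, -0.626, -0.662]], 't': [0.359, 0.286, 1.213]}
top {'mtx': [[378.734, 0.0, 250.809], [0.0, 378.734, 189.837], [0.0, 0.0, 1.0]], 'R': [[-0.018, -1.0, -0.003], [-0.997, 0.018, -0.076], [0.076, 0.001, -0.997]], 't': [-0.036, 0.462, 1.213]}
{'mtx': array([[297.31863964,   0.        , 255.3164935 ],
       [  0.        , 297.31863964, 191.16822376],
       [  0.        ,   0.        ,   1.        ]]), 'mount': array([[ 2.99075572e-04, -9.53120183e-01, -3.02591850e-01,
         7.70850119e-02],
       [ 9.99999058e-01, -1.20380656e-04,  1.36756004e-03,
        -9.60364184e-04],
       [-1.33987528e-03, -3.02591974e-01,  9.53119249e-01,
        -1.41573890e-01],
       [ 0.00000000e+00,  0.00000000e+00,  0.00000000e+00,
         1.00000000e+00]])}
```

View pics/side0.png

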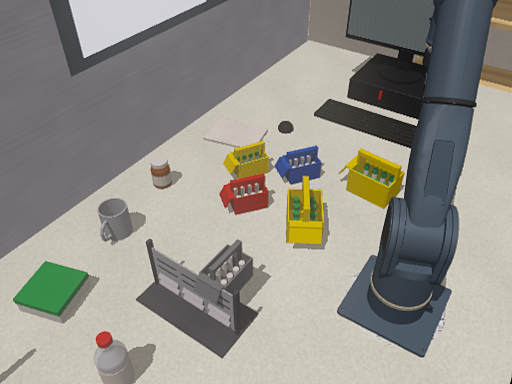

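View pics/top0.png

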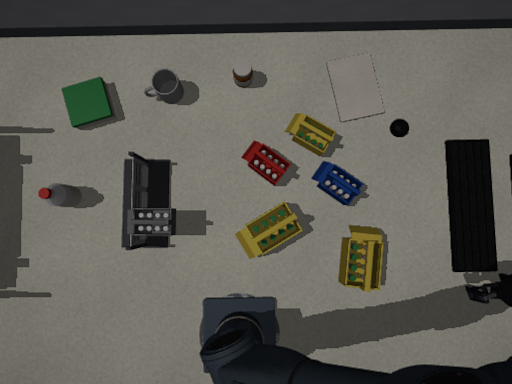

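Side view: three yellow caddies at about (247,160), (305,215) and (374,177), red at (246,195), blue at (300,165), panel at (200,285). Top view: the yellow ones are at (312,134), (270,230) and (362,260). The panel is at (140,200) with the grey caddy at its near end. I'll measure sizes and make one enlarged crop.

```bash
cat > h.py <<'E'
import cv2,numpy as np
from cell import robot
C={n:{k:np.array(v) for k,v in robot.get_calibration(n).items()} for n in("side","top")}
def ray(n,uv):
    c=C[n];d=c["R"].T@np.linalg.inv(c["mtx"])@np.array([uv[0],uv[1],1.]);return -c["R"].T@c["t"],d
def plane(n,uv,z):
    o,d=ray(n,uv);return o+d*(z-o[2])/d[2]
def proj(n,X):
    c=C[n];p=c["mtx"]@(c["R"]@np.asarray(X,float)+c["t"]);return p[:2]/p[2]
def tri(u,v):
    A=[];b=[]
    for n,p in(("side",u),("top",v)):
        o,d=ray(n,p);d=d/np.linalg.norm(d);P=np.eye(3)-np.outer(d,d);A.append(P);b.append(P@o)
    return np.linalg.lstsq(np.vstack(A),np.hstack(b),rcond=None)[0]
E
python3 - <<'E'
from h import *
im=cv2.imread("pics/top0.png");hsv=cv2.cvtColor(im,cv2.COLOR_BGR2HSV)
for nm,lo,hi in(("yel",(20,120,60),(35,255,255)),("red",(0,150,60),(8,255,255)),("blu",(108,120,40),(130,255,255))):
    m=cv2.morphologyEx(cv2.inRange(hsv,lo,hi),cv2.MORPH_CLOSE,np.ones((9,9)))
    for c in cv2.findContours(m,0,2)[0]:
        if cv2.contourArea(c)<300: continue
        r=cv2.minAreaRect(c);b=cv2.boxPoints(r);w=np.array([plane("top",p,.07)[:2] for p in b])
        print(nm,np.round(r[0]),"size",np.round([np.linalg.norm(w[1]-w[0]),np.linalg.norm(w[2]-w[1])],3),"ctr",np.round(w.mean(0),3),"area",cv2.contourArea(c))
t=cv2.resize(im[95:215,230:380],None,fx=5.3,fy=5,interpolation=cv2.INTER_CUBIC)
t=cv2.resize(im[105:215,235:375],None,fx=5.6,fy=5.6,interpolation=cv2.INTER_CUBIC)[:600]
s=cv2.imread("pics/side0.png")
A=cv2.resize(im[105:165,280:345],None,fx=6,fy=6,interpolation=cv2.INTER_CUBIC)
B=cv2.resize(s[135:190,215:280],None,fx=6,fy=6,interpolation=cv2.INTER_CUBIC)
P=cv2.resize(im[145:255,115:180],None,fx=5.4,fy=5.4,interpolation=cv2.INTER_CUBIC)
out=np.zeros((690+0,390+360,3),np.uint8)
out[:360,:390]=A;out[360:690,:390]=B;out[:594,390:741]=P[:594,:351]
out=cv2.resize(out,None,fx=.869,fy=.869)
cv2.imwrite("pics/crop1.png",out)
E
```

```text
yel [361. 258.] size [0.195 0.128] ctr [ 0.241 -0.379] area 2310.5
yel [269. 230.] size [0.191 0.106] ctr [ 0.331 -0.097] area 1938.5
yel [310. 133.] size [0.093 0.142] ctr [ 0.633 -0.232] area 1161.0
red [265. 161.] size [0.085 0.135] ctr [ 0.546 -0.091] area 1022.5
blu [337. 183.] size [0.09  0.149] ctr [ 0.475 -0.313] area 1178.0
```

View pics/crop1.png

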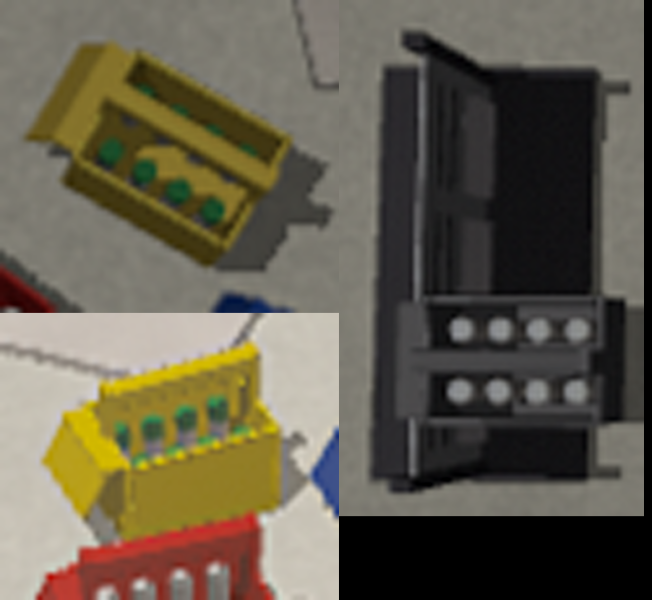

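Three yellow candidates: (310,133) about 142 mm long, (269,230) about 191, (361,258) about 195. The job needs (310,133). It is the smallest, it matches blue and red in size (149 and 135), and the crop shows green caps with the lip at its upper-left end. The crop also shows the panel, with the rail along the world x direction, the post at the top and the grey caddy at the bottom.

```bash
python3 - <<'E'
from h import *
np.set_printoptions(precision=3,suppress=True)
a=plane("top",(302.1,123.2),.108);b=plane("top",(331.8,140.5),.108)
print("bar",a,b,(a+b)/2,np.linalg.norm(a-b),np.degrees(np.arctan2(*(a-b)[1::-1])))
g=cv2.imread("pics/top0.png",0)
for r in (160,168,176,184,192,200): print(r,g[r,126:142])
cols=lambda u,v:(115+(u-339)/4.69,145+v/4.69)
for n,u,v,z in(("post",412,45,.172),("rail_far",420,70,.15),("rail_near",415,470,.15),("grey_far",500,298,.152),("grey_near",500,422,.152)):
    p=plane("top",cols(u,v),z);print(n,np.round(cols(u,v),1),p,"side px",proj("side",p))
E
```

```text
bar [ 0.655 -0.204  0.108] [ 0.6   -0.293  0.108] [ 0.627 -0.249  0.108] 0.10435917194645473 58.170414869593536
160 [39 41 39 40 40 37 89 64 35 35 36 37 37 34 33 23]
168 [ 41  41  40  40  42  37 111  77  32  36  20  32  39  24  31  35]
176 [42 43 41 42 42 40 99 67 33 35 22 33 31 26 33 38]
184 [43 42 42 43 41 66 80 52 33 34 27 33 24 29 36 41]
192 [45 41 43 43 39 90 75 41 34 28 25 33 16 30 35 43]
200 [ 42  41  42  43  38 109  75  30  34  19  32  36  19  28  35  46]
post [130.6 154.6] [0.556 0.298 0.172] side px [149.451 240.7  ]
rail_far [132.3 159.9] [0.545 0.3   0.15 ] side px [153.786 249.146]
rail_near [131.2 245.2] [0.298 0.301 0.15 ] side px [233.827 294.791]
grey_far [149.3 208.5] [0.402 0.249 0.152] side px [211.573 259.916]
grey_near [149.3 235. ] [0.326 0.249 0.152] side px [237.023 273.503]
```

Grasp estimate: bar centre (0.627,-0.249), heading 58°. Bay is about (0.478,0.300,0.150) with its x heading about 88°. I'll write a row planner, then move above the caddy.

```bash
cat >> h.py <<'E'
from scipy.spatial.transform import Rotation as Ro
def tool():
    s=robot.observe();q=s["tcp_rot"];return np.array(s["eef_pos"]),Ro.from_quat([q[1],q[2],q[3],q[0]]),s
def down(h): # tool x heading h deg, z down
    c,s_=np.cos(np.radians(h)),np.sin(np.radians(h));return Ro.from_matrix(np.array([[c,s_,0],[s_,-c,0],[0,0,-1]]).T)
def plan(target,head,n):
    p,R,s=tool();rv=(R.inv()*down(head)).as_rotvec()/n;D=(np.array(target)-p)/n
    for i in range(n):
        Rr=R*Ro.from_rotvec(rv*i);print(np.round(Rr.inv().apply(D)/.05,2).tolist(),np.round(np.degrees(rv)/8,2).tolist())
E
python3 -c "
from h import *
plan([.627,-.249,.20],58,15)"
```

```text
[0.71, -0.34, 0.04] [-0.0, -0.0, -0.35]
[0.72, -0.31, 0.04] [-0.0, -0.0, -0.35]
[0.74, -0.27, 0.04] [-0.0, -0.0, -0.35]
[0.75, -0.24, 0.04] [-0.0, -0.0, -0.35]
[0.76, -0.2, 0.04] [-0.0, -0.0, -0.35]
[0.77, -0.16, 0.04] [-0.0, -0.0, -0.35]
[0.78, -0.13, 0.04] [-0.0, -0.0, -0.35]
[0.78, -0.09, 0.04] [-0.0, -0.0, -0.35]
[0.78, -0.05, 0.04] [-0.0, -0.0, -0.35]
[0.79, -0.01, 0.04] [-0.0, -0.0, -0.35]
[0.79, 0.02, 0.04] [-0.0, -0.0, -0.35]
[0.78, 0.06, 0.04] [-0.0, -0.0, -0.35]
[0.78, 0.1, 0.04] [-0.0, -0.0, -0.35]
[0.77, 0.14, 0.04] [-0.0, -0.0, -0.35]
[0.77, 0.17, 0.04] [-0.0, -0.0, -0.35]
```

Call:
arm_command(travel=[[0.71, -0.34, 0.04], [0.72, -0.31, 0.04], [0.74, -0.27, 0.04], [0.75, -0.24, 0.04], [0.76, -0.2, 0.04]], twist=[[0, 0, -0.35], [0, 0, -0.35], [0, 0, -0.35], [0, 0, -0.35], [0, 0, -0.35]], gripper=100)

```text
clock: 0.6
eef_pos: [0.3377, -0.5134, 0.2209]
tcp_rot: [-0.0, 0.965, 0.264, -0.0]
ft_force: [0.2, 0.1, 0.2]
gripper_width: 0.0858
```

Call:
arm_command(travel=[[0.77, -0.16, 0.04], [0.78, -0.13, 0.04], [0.78, -0.09, 0.04], [0.78, -0.05, 0.04], [0.79, -0.01, 0.04]], twist=[[0, 0, -0.35], [0, 0, -0.35], [0, 0, -0.35], [0, 0, -0.35], [0, 0, -0.35]])

```text
clock: 1.1
eef_pos: [0.4826, -0.3805, 0.211]
tcp_rot: [-0.0, 0.925, 0.379, -0.0]
ft_force: [-0.7, -0.6, 0.0]
gripper_width: 0.0851
```

Call:
arm_command(travel=[[0.79, 0.02, 0.04], [0.78, 0.06, 0.04], [0.78, 0.1, 0.04], [0.77, 0.14, 0.04], [0.77, 0.17, 0.04]], twist=[[0, 0, -0.35], [0, 0, -0.35], [0, 0, -0.35], [0, 0, -0.35], [0, 0, -0.35]])

```text
clock: 1.6
eef_pos: [0.6265, -0.2469, 0.2008]
tcp_rot: [-0.0, 0.872, 0.489, -0.0]
ft_force: [0.1, -0.5, 0.2]
gripper_width: 0.0855
```

Call:
arm_command(travel=[[0, 0, 0], [0, 0, 0], [0, 0, 0], [0, 0, 0], [0, 0, 0]], twist=[[0, 0, 0], [0, 0, 0], [0, 0, 0], [0, 0, 0], [0, 0, 0]])

```text
clock: 2.1
eef_pos: [0.6251, -0.2492, 0.2015]
tcp_rot: [0.0, 0.873, 0.488, -0.0]
ft_force: [0.5, 0.1, 0.9]
gripper_width: 0.0857
```

```bash
cat >> h.py <<'E'
W={k:np.array(v) for k,v in robot.get_calibration("wrist").items()}
def wray(p,R,uv):
    K=W["mtx"];x=(uv[0]-K[0,2])/K[0,0];y=(uv[1]-K[1,2])/K[1,1];th=np.hypot(x,y);k=np.sin(th)/th if th>1e-9 else 1
    d=W["mount"][:3,:3]@[x*k,y*k,np.cos(th)];return p+R.apply(W["mount"][:3,3]),R.apply(d)
def wplane(p,R,uv,z):
    o,d=wray(p,R,uv);return o+d*(z-o[2])/d[2]
def wproj(p,R,X):
    K=W["mtx"];c=W["mount"][:3,:3].T@(R.inv().apply(np.array(X)-p)-W["mount"][:3,3]);th=np.arctan2(np.hypot(c[0],c[1]),c[2]);r=K[0,0]*th/np.hypot(c[0],c[1]);return np.array([K[0,2]+c[0]*r,K[1,2]+c[1]*r])
E
python3 - <<'E'
from h import *
np.set_printoptions(precision=3,suppress=True)
p,R,s=tool();im=robot.grab_frame("wrist")
print(p,R.as_matrix(),s["clock"])
np.savez("w1.npz",p=p,q=R.as_quat());im=im[...,::-1].copy();cv2.imwrite("pics/w1raw.png",im)
# predicted bar top edges
for X in([.655,-.204,.108],[.600,-.293,.108]):
    u=wproj(p,R,X);print(u)
    cv2.circle(im,tuple(int(v) for v in u),2,(255,0,255),-1)
cv2.imwrite("pics/w1.png",cv2.resize(im,(800,600)))
E
```

```text
[ 0.625 -0.249  0.201] [[ 0.524  0.852 -0.   ]
 [ 0.852 -0.524 -0.   ]
 [-0.     0.    -1.   ]] 2.1
[258.453 129.262]
[257.844 247.987]
```

View pics/w1.png

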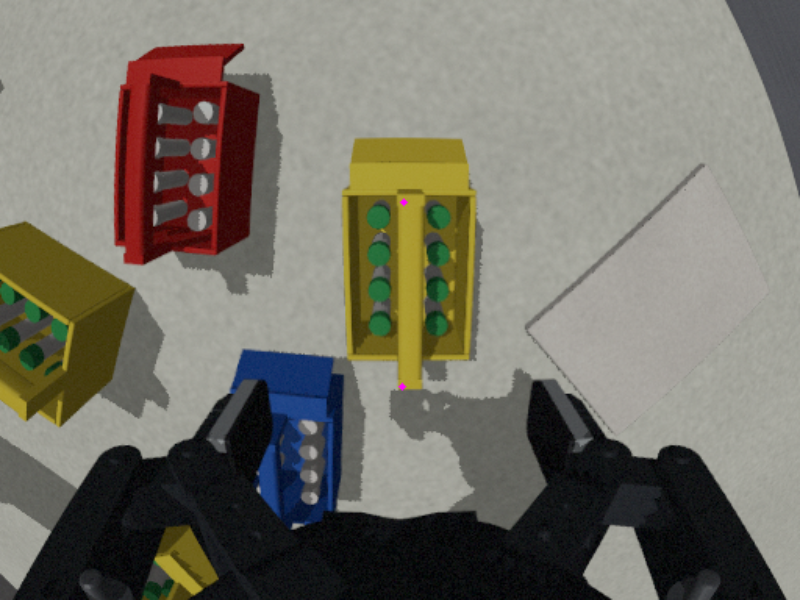

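The wrist view (800x600) shows yellow squarely below, with the bar from (410,190) to (410,388) and its lip at the top. Blue is at lower left and clear of the fingers. Refining the bar position.

```bash
python3 - <<'E'
from h import *
np.set_printoptions(precision=4,suppress=True)
p,R,s=tool();f=lambda u,v,z:wplane(p,R,(u/1.5625,v/1.5625),z)
a=f(410,191,.108);b=f(409.5,388,.108);print(a,b,np.linalg.norm(a-b),(a+b)/2,np.degrees(np.arctan2(*(a-b)[1::-1])))
c=[f(344,191,.07),f(475,191,.07),f(471,358,.07),f(349,358,.07)];c=np.array(c);print(c,c.mean(0))
c=(a+b)/2;print(R.inv().apply(c-p)[:2]/.05)
plan([c[0],c[1],.081],58.3,5)
E
```

```text
[ 0.6607 -0.2006  0.108 ] [ 0.6032 -0.2951  0.108 ] 0.11058238156172027 [ 0.6319 -0.2479  0.108 ] 58.67065625562186
[[ 0.6271 -0.1831  0.07  ]
 [ 0.6929 -0.2232  0.07  ]
 [ 0.6386 -0.3157  0.07  ]
 [ 0.5711 -0.2739  0.07  ]] [ 0.6324 -0.249   0.07  ]
[0.0904 0.1029]
[0.02, 0.02, 0.48] [0.0, 0.0, 0.0]
[0.02, 0.02, 0.48] [0.0, 0.0, 0.0]
[0.02, 0.02, 0.48] [0.0, 0.0, 0.0]
[0.02, 0.02, 0.48] [0.0, 0.0, 0.0]
[0.02, 0.02, 0.48] [0.0, 0.0, 0.0]
```

Call:
arm_command(travel=[[0.05, 0.05, 0.3], [0.05, 0.05, 0.6], [0, 0, 0.6], [0, 0, 0.6], [0, 0, 0.3]], twist=[[0, 0, 0], [0, 0, 0], [0, 0, 0], [0, 0, 0], [0, 0, 0]])

```text
clock: 2.65
eef_pos: [0.631, -0.2458, 0.0776]
tcp_rot: [-0.002, 0.873, 0.489, -0.001]
ft_force: [0.1, 0.4, -0.3]
gripper_width: 0.0855
```

Call:
arm_command(travel=[[0, 0, 0], [0, 0, 0], [0, 0, 0], [0, 0, 0], [0, 0, 0]], twist=[[0, 0, 0], [0, 0, 0], [0, 0, 0], [0, 0, 0], [0, 0, 0]], gripper=0, force=70)

```text
clock: 3.15
eef_pos: [0.6334, -0.2467, 0.0825]
tcp_rot: [0.001, 0.873, 0.488, 0.001]
ft_force: [6.0, -5.0, 10.4]
gripper_width: 0.0128
```

Call:
arm_command(travel=[[0, 0, 0], [0, 0, 0], [0, 0, 0], [0, 0, 0], [0, 0, 0]], twist=[[0, 0, 0], [0, 0, 0], [0, 0, 0], [0, 0, 0], [0, 0, 0]])

```text
clock: 3.65
eef_pos: [0.6336, -0.2468, 0.0825]
tcp_rot: [0.001, 0.873, 0.488, 0.001]
ft_force: [0.8, -0.8, 6.6]
gripper_width: 0.0124
```

Gripped (12.5 mm on the 14 mm bar). Now lift, then carry to a pose in front of the bay.

Call:
arm_command(travel=[[0, 0, -0.3], [0, 0, -0.7], [0, 0, -0.8], [0, 0, -0.8], [0, 0, -0.6]], twist=[[0, 0, 0], [0, 0, 0], [0, 0, 0], [0, 0, 0], [0, 0, 0]])

```text
clock: 4.15
eef_pos: [0.6324, -0.2462, 0.2445]
tcp_rot: [0.0, 0.872, 0.489, 0.0]
ft_force: [1.0, 0.1, -3.9]
gripper_width: 0.0129
```

```bash
python3 -c "
from h import *
print(tool()[0],robot.observe()['ft_force'],robot.observe()['gripper_width'])
plan([.478,.16,.245],88,15)"
```

```text
[ 0.63244817 -0.24616545  0.24450333] [ 0.95984942  0.14704819 -3.87208527] 0.012907401991709855
[0.35, -0.46, -0.0] [0.0, -0.0, -0.25]
[0.37, -0.45, -0.0] [0.0, -0.0, -0.25]
[0.38, -0.43, -0.0] [0.0, -0.0, -0.25]
[0.4, -0.42, -0.0] [0.0, -0.0, -0.25]
[0.41, -0.41, -0.0] [0.0, -0.0, -0.25]
[0.43, -0.39, -0.0] [0.0, -0.0, -0.25]
[0.44, -0.38, -0.0] [0.0, -0.0, -0.25]
[0.45, -0.36, -0.0] [0.0, -0.0, -0.25]
[0.47, -0.35, -0.0] [0.0, -0.0, -0.25]
[0.48, -0.33, -0.0] [0.0, -0.0, -0.25]
[0.49, -0.31, -0.0] [0.0, -0.0, -0.25]
[0.5, -0.3, -0.0] [0.0, -0.0, -0.25]
[0.51, -0.28, -0.0] [0.0, -0.0, -0.25]
[0.52, -0.26, -0.0] [0.0, -0.0, -0.25]
[0.53, -0.24, -0.0] [0.0, -0.0, -0.25]
```

Call:
arm_command(travel=[[0.35, -0.46, 0], [0.37, -0.45, 0], [0.38, -0.43, 0], [0.4, -0.42, 0], [0.41, -0.41, 0]], twist=[[0, 0, -0.25], [0, 0, -0.25], [0, 0, -0.25], [0, 0, -0.25], [0, 0, -0.25]])

```text
clock: 4.65
eef_pos: [0.5792, -0.1102, 0.2417]
tcp_rot: [-0.0, 0.826, 0.563, -0.0]
ft_force: [0.7, 0.1, -3.4]
gripper_width: 0.0129
```

Call:
arm_command(travel=[[0.43, -0.39, 0], [0.44, -0.38, 0], [0.45, -0.36, 0], [0.47, -0.35, 0], [0.48, -0.33, 0]], twist=[[0, 0, -0.25], [0, 0, -0.25], [0, 0, -0.25], [0, 0, -0.25], [0, 0, -0.25]])

```text
clock: 5.15
eef_pos: [0.5269, 0.0252, 0.2418]
tcp_rot: [-0.0, 0.774, 0.633, -0.0]
ft_force: [-0.1, 0.9, -3.6]
gripper_width: 0.0127
```

Call:
arm_command(travel=[[0.49, -0.31, 0], [0.5, -0.3, 0], [0.51, -0.28, 0], [0.52, -0.26, 0], [0.53, -0.24, 0]], twist=[[0, 0, -0.25], [0, 0, -0.25], [0, 0, -0.25], [0, 0, -0.25], [0, 0, -0.25]])

```text
clock: 5.65
eef_pos: [0.4747, 0.1606, 0.2418]
tcp_rot: [0.0, 0.716, 0.698, -0.0]
ft_force: [0.3, 0.8, -4.1]
gripper_width: 0.0131
```

Call:
arm_command(travel=[[0, 0, 0], [0, 0, 0], [0, 0, 0], [0, 0, 0], [0, 0, 0]], twist=[[0, 0, 0], [0, 0, 0], [0, 0, 0], [0, 0, 0], [0, 0, 0]])

```text
clock: 6.15
eef_pos: [0.4761, 0.1591, 0.2413]
tcp_rot: [0.0, 0.717, 0.697, -0.0]
ft_force: [-0.6, 0.8, -4.2]
gripper_width: 0.0125
```

```bash
python3 - <<'E'
from h import *
np.set_printoptions(precision=3,suppress=True)
p,R,s=tool();im=robot.grab_frame("wrist")[...,::-1].copy();print(p,R.as_matrix()[:,0],s["clock"],s["ft_force"])
cv2.imwrite("pics/w2raw.png",im)
sd=robot.grab_frame("side")[...,::-1].copy();cv2.imwrite("pics/s2raw.png",sd)
for x in(.54,.478,.41):
    u=wproj(p,R,[x,.300,.150]);print(u);cv2.circle(im,tuple(int(v) for v in u),2,(255,0,255),-1)
a=cv2.resize(im,(800,600))
b=cv2.resize(sd[180:360,110:330],(400,327))
cv2.imwrite("pics/w2.png",a);cv2.imwrite("pics/s2.png",cv2.resize(sd[170:360,110:330],(660,570)))
E
```

```text
[0.476 0.159 0.241] [ 0.028  1.    -0.   ] 6.15 [-0.621  0.813 -4.178]
[332.398  22.695]
[253.347  21.124]
[167.267  28.011]
```

View pics/w2.png

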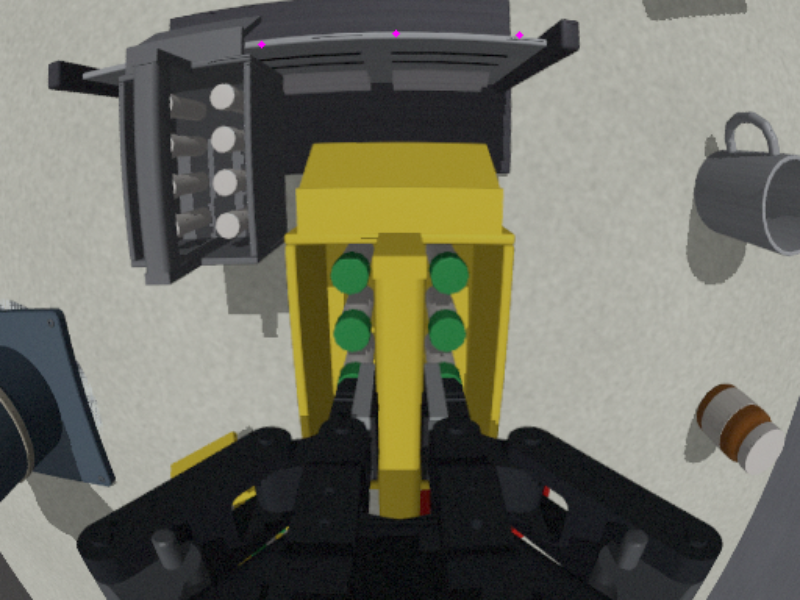

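View pics/s2.png

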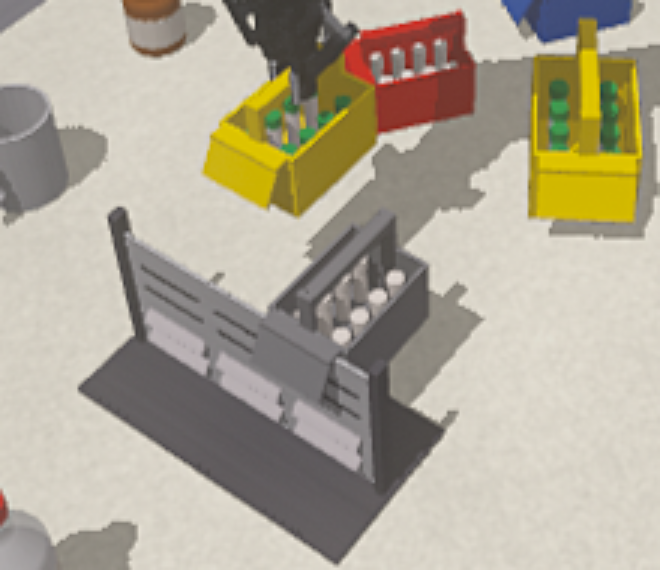

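The wrist view (800x600) shows the rail from about (255,45) to (545,42), the post at (565,35), and the grey caddy's near side at u≈250. The yellow caddy is held level, with its rim back corners at (287,237) and (513,237). The side view agrees. Refining the relative pose.

```bash
python3 - <<'E'
from h import *
np.set_printoptions(precision=4,suppress=True)
p,R,s=tool();g=cv2.imread("pics/w2raw.png",0)
P=[]
for c in range(175,345,10):
    col=g[12:45,c].astype(int);r=12+np.flatnonzero(col>100)
    if len(r): P.append((c,r[0],r[-1]));
print(P)
L=np.array([wplane(p,R,(c,(a+min(b,a+3))/2),.15)[:2] for c,a,b in P]);print(L)
k=np.polyfit(L[:,0],L[:,1],1);print("rail fit",k,"y@.478",np.polyval(k,.478),"heading",90+np.degrees(np.arctan(k[0])))
f=lambda u,v,z:wplane(p,R,(u/1.5625,v/1.5625),z)
print("rim back",f(287,238,.2285),f(513,238,.2285))
print("post",f(562,40,.172),"grey side",f(248,65,.152),f(258,258,.152))
print("mouth/tip",f(301,189,.1925),f(501,189,.1925))
E
```

```text
[(175, np.int64(25), np.int64(28)), (185, np.int64(24), np.int64(27)), (195, np.int64(23), np.int64(26)), (205, np.int64(22), np.int64(25)), (215, np.int64(21), np.int64(25)), (225, np.int64(21), np.int64(24)), (235, np.int64(21), np.int64(24)), (245, np.int64(20), np.int64(24)), (255, np.int64(20), np.int64(24)), (265, np.int64(20), np.int64(24)), (275, np.int64(21), np.int64(24)), (285, np.int64(21), np.int64(24)), (295, np.int64(21), np.int64(24)), (305, np.int64(22), np.int64(25)), (315, np.int64(22), np.int64(25)), (325, np.int64(23), np.int64(26)), (335, np.int64(12), np.int64(27))]
[[0.4162 0.3008]
 [0.4244 0.3006]
 [0.4324 0.3006]
 [0.4404 0.3007]
 [0.4482 0.3008]
 [0.456  0.3003]
 [0.4637 0.2998]
 [0.4714 0.3003]
 [0.4791 0.3   ]
 [0.4868 0.2998]
 [0.4944 0.2989]
 [0.5022 0.299 ]
 [0.5099 0.2991]
 [0.5178 0.2985]
 [0.5257 0.2989]
 [0.5337 0.2985]
 [0.5424 0.3085]]
rail fit [0.0045 0.2982] y@.478 0.30029572313761765 heading 90.25554877217809
rim back [0.4386 0.2112 0.2285] [0.5161 0.2092 0.2285]
post [0.5547 0.294  0.172 ] grey side [0.4031 0.2893 0.152 ] [0.4024 0.1884 0.152 ]
mouth/tip [0.4369 0.2255 0.1925] [0.5195 0.2233 0.1925]
```

Call:
arm_command(travel=[[0.3, 0.04, 0], [0.5, 0, 0], [0.5, 0, 0], [0.34, 0, 0], [0, 0, 0]], twist=[[0, 0, 0], [0, 0, 0], [0, 0, 0], [0, 0, 0], [0, 0, 0]])

```text
clock: 6.75
eef_pos: [0.4795, 0.246, 0.2414]
tcp_rot: [-0.001, 0.715, 0.699, 0.001]
ft_force: [-0.4, 0.9, -3.7]
gripper_width: 0.0124
```

Call:
arm_command(travel=[[0, 0, 0.2], [0, 0, 0.2], [0, 0, 0.2], [0, 0, 0], [0, 0, 0]], twist=[[0, 0, 0], [0, 0, 0], [0, 0, 0], [0, 0, 0], [0, 0, 0]])

```text
clock: 7.25
eef_pos: [0.48, 0.2414, 0.2109]
tcp_rot: [-0.0, 0.717, 0.698, -0.0]
ft_force: [-0.1, -0.3, -2.8]
gripper_width: 0.0125
```

```bash
python3 - <<'E'
from h import *
np.set_printoptions(precision=4,suppress=True)
p,R,s=tool();im=robot.grab_frame("wrist")[...,::-1].copy();sd=robot.grab_frame("side")[...,::-1]
cv2.imwrite("pics/w3raw.png",im);cv2.imwrite("pics/s3raw.png",sd)
print(p,R.as_matrix()[:,0],s["ft_force"],s["clock"])
a=cv2.resize(im[0:200,110:370],(520,400));b=cv2.resize(sd[200:340,125:260],(578,600))
o=np.zeros((600,800,3),np.uint8);a=cv2.resize(im[0:260,150:360],(300,371));b=cv2.resize(sd[200:340,140:257],(500,598))
o[:371,:300]=a;o[:598,300:]=b;cv2.imwrite("pics/c3.png",o)
E
```

```text
[0.48   0.2414 0.2109] [ 0.0269  0.9996 -0.0004] [-0.052  -0.3436 -2.8035] 7.25
```

View pics/c3.png

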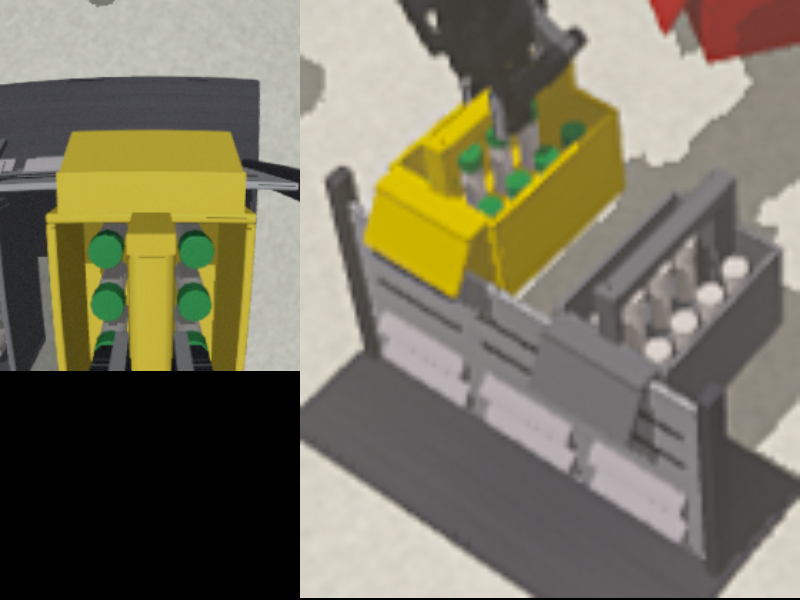

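The crop shows the tongue just behind the rail and the back wall in front of it, with no contact force. Lowering in stages.

Call:
arm_command(travel=[[0, 0, 0.1], [0, 0, 0.1], [0, 0, 0.1], [0, 0, 0.1], [0, 0, 0.1]], twist=[[0, 0, 0], [0, 0, 0], [0, 0, 0], [0, 0, 0], [0, 0, 0]])

```text
clock: 7.85
eef_pos: [0.48, 0.2418, 0.1858]
tcp_rot: [-0.0, 0.716, 0.698, -0.0]
ft_force: [0.3, 0.2, -4.3]
gripper_width: 0.0127
```

Call:
arm_command(travel=[[0, 0, 0.1], [0, 0, 0.1], [0, 0, 0.1], [0, 0, 0], [0, 0, 0]], twist=[[0, 0, 0], [0, 0, 0], [0, 0, 0], [0, 0, 0], [0, 0, 0]])

```text
clock: 8.35
eef_pos: [0.4801, 0.2418, 0.1712]
tcp_rot: [-0.0, 0.716, 0.698, -0.0]
ft_force: [-0.2, -0.4, -3.7]
gripper_width: 0.0128
```

Call:
arm_command(travel=[[0, 0, 0.03], [0, 0, 0.03], [0, 0, 0.02], [0, 0, 0], [0, 0, 0]], twist=[[0, 0, 0], [0, 0, 0], [0, 0, 0], [0, 0, 0], [0, 0, 0]])

```text
clock: 8.85
eef_pos: [0.4801, 0.2418, 0.1673]
tcp_rot: [-0.0, 0.716, 0.698, 0.0]
ft_force: [0.5, 0.1, -2.4]
gripper_width: 0.0128
```

Call:
arm_command(travel=[[0, 0, 0.02], [0, 0, 0.02], [0, 0, 0], [0, 0, 0], [0, 0, 0]], twist=[[0, 0, 0], [0, 0, 0], [0, 0, 0], [0, 0, 0], [0, 0, 0]])

```text
clock: 9.35
eef_pos: [0.4802, 0.2416, 0.1658]
tcp_rot: [0.0, 0.716, 0.698, 0.0]
ft_force: [-2.1, -3.7, 5.0]
gripper_width: 0.0123
```

The load has moved onto the rail at the expected hanging height. Opening, then checking.

Call:
arm_command(travel=[[0, 0, 0], [0, 0, 0], [0, 0, 0], [0, 0, 0], [0, 0, 0]], twist=[[0, 0, 0], [0, 0, 0], [0, 0, 0], [0, 0, 0], [0, 0, 0]], gripper=60)

```text
clock: 9.85
eef_pos: [0.4801, 0.2419, 0.1652]
tcp_rot: [-0.0, 0.716, 0.698, 0.0]
ft_force: [0.5, -0.1, -0.2]
gripper_width: 0.051
```

```bash
python3 - <<'E'
from h import *
np.set_printoptions(precision=4,suppress=True)
p,R,s=tool();im=robot.grab_frame("wrist")[...,::-1].copy();sd=robot.grab_frame("side")[...,::-1]
print(p,s["ft_force"],s["clock"],s["gripper_width"])
o=np.zeros((600,800,3),np.uint8);a=cv2.resize(im[0:300,150:360],(300,429));b=cv2.resize(sd[200:340,140:257],(500,598))
o[:429,:300]=a;o[:598,300:]=b;cv2.imwrite("pics/c4.png",o)
E
```

```text
[0.4801 0.2419 0.1652] [ 0.532  -0.1409 -0.1626] 9.85 0.051003144347895775
```

View pics/c4.png

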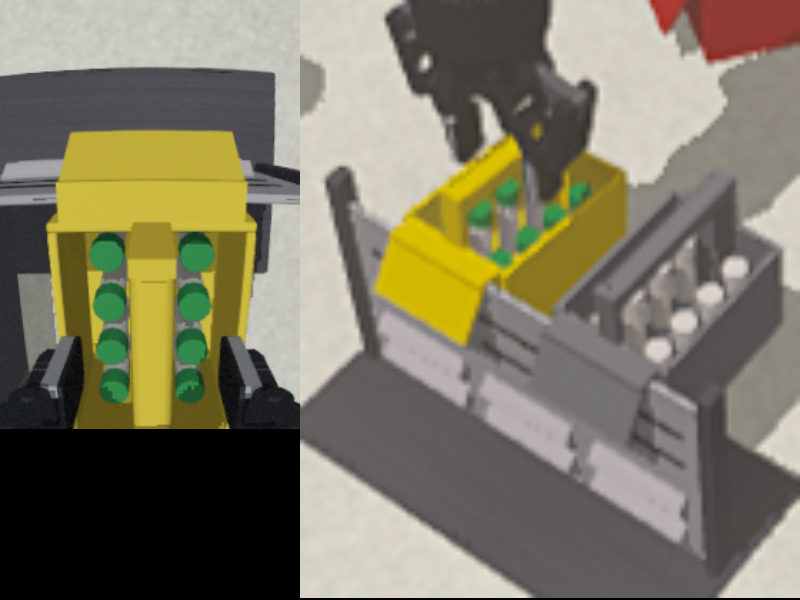

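It hangs like the grey one, with the lip behind the sheet, and the fingers are clear of the bar. Retracting straight up.

Call:
arm_command(travel=[[0, 0, -0.2], [0, 0, -0.5], [0, 0, -0.6], [0, 0, -0.6], [0, 0, -0.5]], twist=[[0, 0, 0], [0, 0, 0], [0, 0, 0], [0, 0, 0], [0, 0, 0]])

```text
clock: 10.45
eef_pos: [0.4801, 0.2421, 0.2878]
tcp_rot: [0.0, 0.716, 0.698, 0.001]
ft_force: [0.6, 0.5, 0.3]
gripper_width: 0.0515
```

Call:
arm_command(travel=[[0, 0, 0], [0, 0, 0], [0, 0, 0], [0, 0, 0], [0, 0, 0]], twist=[[0, 0, 0], [0, 0, 0], [0, 0, 0], [0, 0, 0], [0, 0, 0]])

```text
clock: 10.95
eef_pos: [0.4798, 0.2416, 0.2846]
tcp_rot: [-0.0, 0.716, 0.698, -0.001]
ft_force: [-0.2, -0.5, 0.9]
gripper_width: 0.0512
```

```bash
python3 - <<'E'
from h import *
p,R,s=tool();im=robot.grab_frame("wrist")[...,::-1].copy();sd=robot.grab_frame("side")[...,::-1]
print(p,s["ft_force"],s["clock"],s["gripper_width"])
cv2.imwrite("pics/w5raw.png",im)
o=np.zeros((600,800,3),np.uint8);a=cv2.resize(im,(400,300));b=cv2.resize(sd[140:340,140:320],(400,444))
o[:300,:400]=a;o[:444,400:]=b;cv2.imwrite("pics/c5.png",o)
E
```

```text
[0.47977788 0.24163673 0.28460716] [-0.18574105 -0.50826401  0.91767933] 10.95 0.05115676726197362
```

View pics/c5.png

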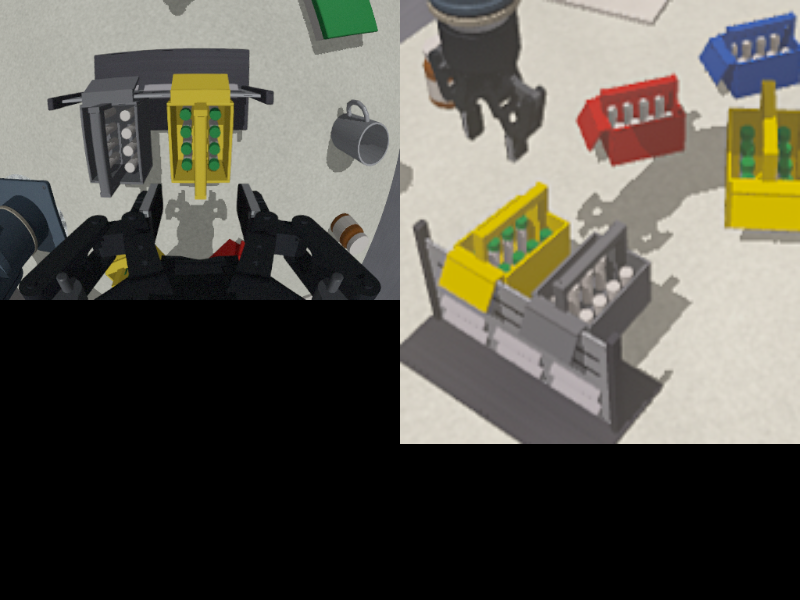

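The yellow caddy hangs parallel to the grey one. Red and blue stand where they were, and the gripper is clear. Handing in.

```bash
python3 -c "
from cell import robot
print(robot.finish_job())"
```

```text
the job is handed in; nothing more can be done
None
```

I picked up the smallest yellow caddy by its bar handle, hung it in the free bay with its lip over the rail, backed the gripper off and handed the job in at about 11 s of the 32 s. The hand-in gave no verdict.

- **Hang:** while lowering, the load moved onto the rail with the tool at z ≈ 0.166 m, close to the hanging height I had worked out. After release the wrist force was about zero. The last wrist and side pictures show the caddy hanging level, parallel to the grey one, with its lip behind the sheet.
- **Position:** from the tool pose at release, the caddy centre is within a few mm of the bay's middle along the rail. It is about 60 mm in front of the sheet and about 13 mm below the rail's top. I did not measure it again after release.
- **Other caddies:** the carry path passed above them, and red and blue look unmoved in the last picture. I compared them by eye, not by measurement.
- **Disagreements:** the top and wrist views differed by about 5 mm on the bar's position, so I used the wrist view. One straight-line fit of the rail included a stray edge point, so I took the rail's direction from the points without it. No check failed.

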